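# Weigh the steel pail on the hand scale

### The job

Weigh the steel pail with the hand scale: take the scale off its stand by its grip, hook it under the middle of the pail's wire handle, and lift the scale until the pail hangs from the hook alone, about 5 cm clear of the table. Finish while holding it there, pail and scale still and level so that the pointer can be read; leave the things standing round about where they are.

Things in the scene. Friction and masses are not known exactly. Their poses are not given: they have to be found in the camera images.
- spring_scale: Hand spring scale, 0.22 kg, first hanging upright in its stand. Origin: centre of its black flat-sided grip, 22 mm thick (own x), 104 mm long (own y), 24 mm high: grip across the 22 mm at the middle. Below it hang the flat case 18 x 40 x 66 mm, white dial face to own -x, and the hook, its lowest point 131 mm below the origin. The stand's saddles carry the grip's ends, from 39 mm outward.
- scale_hook (a joint): how far the load has drawn the hook and its red pointer down out of the case against the spring, m: 0 to 0.035, spring 220 N/m; about 0.002 with the hook empty, 0.015 to 0.031 with the pail hanging
- hook_seat (a point): where the centre of the handle's wire comes to lie in the hook: 122 mm straight below the grip's centre (hook not drawn out). The hook is 6.4 mm wire bent in the scale's y-z plane, lowest 9 mm below this point. Its straight shank, in line with this point, ends 32 mm above it. Axes as the scale's.
- hook_tip (a point): the hook's round free end (6.4 mm wire), 20.5 mm to the scale's own -y of hook_seat and 14 mm above it. The mouth opens to own -y: a wire along the scale's own x goes in over the tip, best 26 mm above hook_seat, until it is past the tip and 8 mm short of the shank; then raise the scale and it drops into the seat.
- scale_stand: Bench stand, fixed. Origin: centre of its underside. Grey base 110 (own x) x 130 (own y) x 12 mm; two steel uprights 36 mm wide (x), 6 mm thick, at own y = -42 and +42 mm. Their saddles carry the grip at 158 mm height between lips about 12 mm higher, before and behind. The scale hangs square to the stand: raise it over 15 mm and it comes out between the uprights along own x, front or back.
- pail: Round steel pail, 152 mm wide over its rim at 71 mm height; the steel liner fixed in it stands up to 88 mm. 0.3 to 0.65 kg. Origin: centre of its underside. Its two ears, on which the wire handle swings, lie on its own x axis, 64 mm up. It stands loose on the table.
- bail (a joint): lean of the pail's wire handle about the line through the ears, rad; 0 upright, positive leans to the pail's own -y; light friction keeps it where it is left
- bail_top (a point): centre of the 5.6 mm wire at the middle of the pail's handle, 143 mm up when upright. The handle arches from ear to ear along the pail's own x; its middle is a raised crown 12 mm wide, 5 mm high, where the hook belongs (off-centre by over 8 mm the pail hangs askew). About 50 mm free below it down to the liner's edge. Axes: x along the wire.
- measure_cup: bystander: small clear measuring cup 57 x 57 x 51 mm, origin at the centre of its underside
- label_roll: bystander: white label roll, 68 mm wide, 40 mm high, origin at the centre of its underside
- pen: bystander: dark pen 145 mm long (own y) lying on the table
- spice_jar: bystander: spice jar, 47 mm wide, 98 mm high, origin at the centre of its underside
- funnel: bystander: white funnel standing on its mouth, 66 mm wide, 68 mm high, origin at the centre of its underside

How it is judged (in metres and radians):
On the way, in this order (a step that is already met when the one before it is completed fails the run):
1. the scale is held by the robot, lifted off its stand (height (world z) of spring_scale above 0.19 m and contact force between the fingers and spring_scale above 1 N and contact force between spring_scale and scale_stand below 0.1 N), for 0.2 s.
2. the hook carries the pail by the middle of its handle (distance between hook_seat and bail_top below 0.016 m and value of joint scale_hook above 0.01 m), for 0.2 s.
At the end, for the whole second after the job is handed in: The robot holds the scale by its grip; the pail hangs from the hook alone by the middle of its handle (16 mm), touched by neither robot nor stand, 30 to 120 mm above the table, hook drawn down over 12 mm, pail and scale level within 8 degrees, pail still (30 mm/s, 0.3 rad/s) (height (world z) of pail between 0.03 and 0.12 m and angle between each of pail, spring_scale's own z axis and vertical below 0.14 rad and linear speed of pail below 0.03 m/s and angular speed of pail below 0.3 rad/s and value of joint scale_hook above 0.012 m and distance between hook_seat and bail_top below 0.016 m and contact force between pail and spring_scale above 2.5 N and contact force between the fingers and spring_scale above 2 N and contact force between each of the arm, the fingers and pail below 0.2 N and contact force between each of pail, spring_scale and scale_stand below 0.2 N); the arm keeps its last pose, push and grip.
It fails at once if the pail is tipped more than 26 degrees (angle between pail's own z axis and vertical above 0.45 rad).
It fails at once if the scale is dropped or laid down (height (world z) of spring_scale below 0.12 m or angle between spring_scale's own z axis and vertical above 0.6 rad).
It fails at once if a bystander is shifted more than 3 cm (distance of any of measure_cup, label_roll, pen, spice_jar, funnel from where it was at the start of the episode above 0.03 m).
It also fails if it takes over 54 s, if anything falls off the work surface, if the arm or the gripper's body presses on something with over 40 N, if the wrist force passes 120 N, or if a joint passes its speed limit or range.

### The arm

A 6-joint arm with a two-finger parallel gripper is mounted at the origin on a cart in front of the work surface, level with it; the furniture and walls round the work are solid. World frame = base frame: x ahead of the robot, y to its left, z up, the work surface at z = 0. Lengths are in mm, angles in rad, forces in N, time in s.
With the tool pointing down it reaches from about 275 to 750 mm from the base axis. Payload 10.2 kg.
Tool frame: the origin (TCP) lies at the centre of the arm's flange, where the gripper is bolted on; the fingertips stand 173 mm ahead of it and the grasp point (between the pads) lies 155 mm ahead of it; z points along the fingers, y is the line along which they close (so a half turn about z gives the same grasp; the last joint's range is limited). The gripper opens to 85 mm and grips with 20 to 120 N. Pads are 22 mm wide; open, the fingers measure 114 mm over their backs; the gripper's body (76 mm by 85 mm) begins 54 mm behind the grasp point. The pads swing forward as they close: fully open they stand 13 mm farther back than shut.
Start: joints at [1.072, 0.313, 1.498, -0, 1.331, -0.223], TCP at [142.98, 505.163, 404.694] pointing down, gripper open.
Joint ranges: [-2.94, 2.94], [-0.97, 2.17], [0.19, 2.56], [-1.23, 4.37], [0.02, 3.11], [-2.88, 2.88]. Speed limits (rad/s): [2.39, 2.39, 3.01, 3.14, 3.14, 3.14].

### API

Orientations are given as a unit quaternion [w, x, y, z].
In Python, from rig import ctrl gives the robot as it stands.
- The arm moves only by the shell command python3 steer.py [OPENING] [FORCE], which reads ROWS from standard input. ROWS is one flat JSON list of numbers that holds 1 to 8 rows one after another, with no inner brackets; each row has 6 numbers: dx, dy, dz in units of 50 mm, then a rotation vector rx, ry, rz in units of 0.25 rad; each row is the pose to reach, as a shift and turn from the pose commanded when the command began, along the tool's axes at that moment; what a row does not reach only later rows make up. A row lasts 1/10 s, in which the tool goes at most 50 mm and 0.15 rad, less where a joint would pass 70% of its speed; a pose out of reach is approached as far as the arm can. OPENING is the opening from 0.0 (shut) to 1.0 (fully open), set as the command begins (- or left out keeps the last). The fingers move at their own pace and stop on an object; FORCE is the grip in N (left out, the last holds). Time passes only in rows, so rows that do not move let the fingers close. It prints the time, the measured TCP pose, the force, the opening and the grip force at its end. Input that does not fit is refused with a message, and nothing moves.
- ctrl.sense(): the state, without advancing time (a new reading comes with each control period).
- ctrl.capture(name): name is "scene" or "top"; returns the picture (420x560x3 uint8, red, green, blue); there is no depth.
- ctrl.calibration(name): a dict with "fx", "fy", "cx", "cy" (pixels), "distortion" ([k1, k2, p1, p2, k3] as OpenCV has them; the pictures are not rectified), "position" and "attitude" of the camera in the world. Camera axes: x right, y down, z forward; pixel columns grow to the right and rows downward; lengths in mm; the calibration is good to about 2 mm. A picture is of the moment at which its call begins. calibration takes no time and is no camera call.
- ctrl.finish_job(): hands the job in; it is judged then, once.
The state is a dict: "time_s": time; "joints": joint angles; "dq": joint speeds; "tau": joint torques, N m; "eef_pos": TCP position; "ee_rot": TCP orientation; "force": force on the tool from outside, world axes, zero at the start; "wrist_torque": the same for the moment, N m; "grip_width": opening from 0.0 (shut) to 1.0 (fully open); "grip_force": force on a finger pad.
Only numpy, scipy, OpenCV 4.12 (cv2) and the standard library are available. Lean on these libraries where they do the work, as an engineer would, in place of code of your own. Each camera call takes 0.05 s, during which the arm holds its last target. There are 200 camera calls.

## Working session

There is one attempt and no reset: what is moved stays moved. The work goes in short steps, Python scripts to look and compute and a shell command to move; the robot and the scene stay as the last step left them, time stands still between calls to the robot, and variables do not carry over. Pictures are saved under pics/ and viewed, at most 10 in all, crops included, and the job is handed in when it is done.

```bash
ls; mkdir -p pics; python3 - <<'E'
from rig import ctrl
import cv2
for n in("scene","top"):
    cv2.imwrite(f"pics/{n}0.png",ctrl.capture(n)[:,:,::-1]); print(n,ctrl.calibration(n))
print(ctrl.sense())
E
```

```text
pics
rig.py
steer.py
scene {'fx': 414.71333306748573, 'fy': 414.71333306748573, 'cx': 283.51198488788697, 'cy': 203.36896310593283, 'distortion': array([-0.08996152,  0.        ,  0.        ,  0.        ,  0.        ]), 'position': array([229.20702316, 725.08507087, 776.14127168]), 'attitude': array([ 0.10470191, -0.2137848 ,  0.8896817 , -0.38961524])}
top {'fx': 450.65163775586683, 'fy': 450.65163775586683, 'cx': 277.05328816780747, 'cy': 216.4813852142589, 'distortion': array([-0.05537858,  0.        ,  0.        ,  0.        ,  0.        ]), 'position': array([ 355.79542185,   85.09332666, 1521.71879903]), 'attitude': array([-0.0547202 ,  0.71159454, -0.69761886,  0.06298283])}
{'time_s': 0.1, 'joints': array([ 1.07158727e+00,  3.13397463e-01,  1.49833480e+00, -2.94523219e-05,
        1.33099854e+00, -2.23399665e-01]), 'dq': array([ 0.00027065,  0.0011823 , -0.0017197 ,  0.00029782, -0.00128242,
       -0.00096889]), 'tau': array([ 2.59996596e-03, -4.12901580e+01, -2.60141516e+01, -1.94664626e-04,
        3.05439367e-03,  1.26212905e-05]), 'eef_pos': array([142.97141445, 505.12901025, 404.20034626]), 'ee_rot': array([-1.87784902e-04,  1.37464511e-01,  9.90506529e-01, -5.37387585e-04]), 'force': array([ 0.80943758, -0.65451502,  1.1791275 ]), 'wrist_torque': array([-0.00667906, -0.04311525,  0.02814871]), 'grip_force': 0.0, 'grip_width': 0.9988262288101821}
```

View pics/scene0.png

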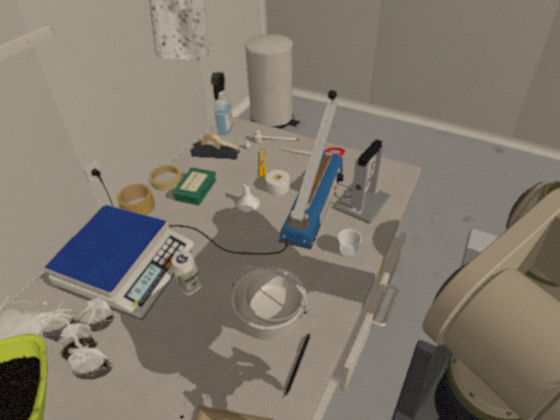

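View pics/top0.png

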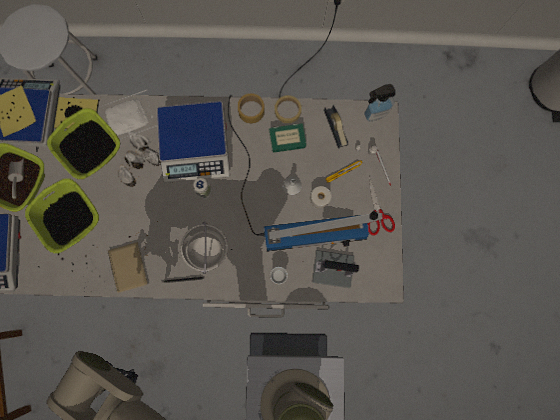

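```bash
python3 - <<'E'
import cv2,numpy as np
s=cv2.imread("pics/scene0.png");t=cv2.imread("pics/top0.png")
def c(im,x,y,w,h,W,H): return cv2.resize(im[y:y+h,x:x+w],(W,H),interpolation=cv2.INTER_CUBIC)
# 800x600 : left col scene pail/stand, right col top
a=np.hstack([c(s,320,130,80,60+30,400,450*1)[:300] if 0 else c(s,325,130,80,60*1+30,400,450),c(t,305,235,80,90,400,450)])
b=np.hstack([c(s,220,255,100,90,400,360),c(t,160,215,100,90,400,360)])
cv2.imwrite("pics/c1.png",a);cv2.imwrite("pics/c2.png",b)
E
```

```text
(no output)
```

View pics/c1.png

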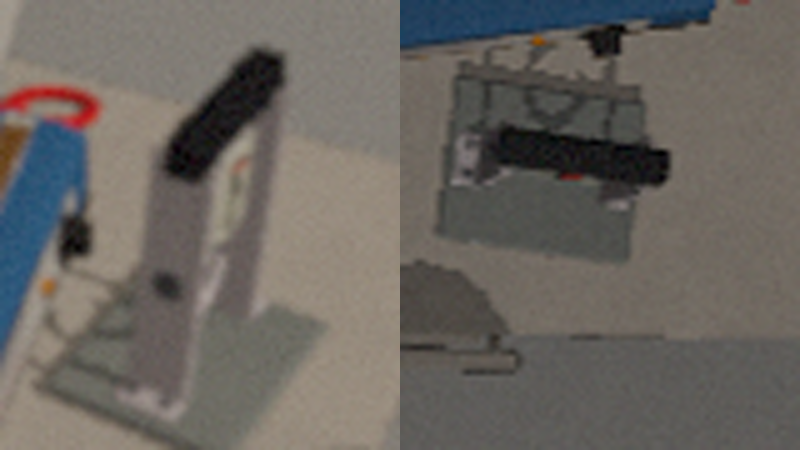

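View pics/c2.png

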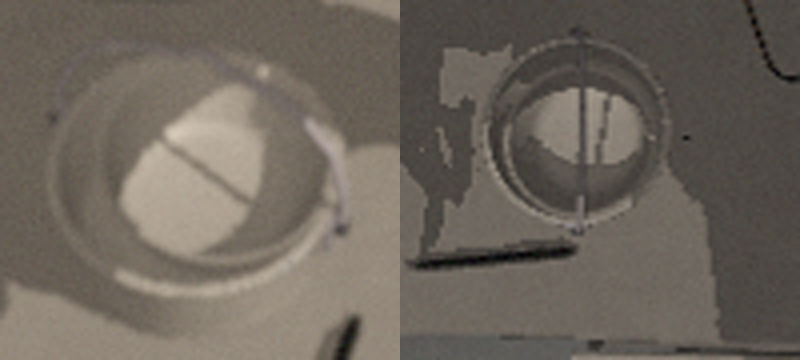

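```bash
cat > geo.py <<'E'
import numpy as np,cv2
from scipy.spatial.transform import Rotation as R
from rig import ctrl
C={n:ctrl.calibration(n) for n in("scene","top")}
def K(c): return np.array([[c["fx"],0,c["cx"]],[0,c["fy"],c["cy"]],[0,0,1]])
def rot(c):
    w,x,y,z=c["attitude"]; return R.from_quat([x,y,z,w]).as_matrix()
def ray(n,px):
    c=C[n];p=cv2.undistortPoints(np.float64(px).reshape(-1,1,2),K(c),c["distortion"])[:,0]
    d=np.c_[p,np.ones(len(p))]@rot(c).T
    return c["position"],d/np.linalg.norm(d,axis=1)[:,None]
def tri(ps,pt):
    o1,d1=ray("scene",ps);o2,d2=ray("top",pt);out=[]
    for a,b in zip(d1,d2):
        s=np.linalg.lstsq(np.c_[a,-b],o2-o1,rcond=None)[0]
        p,q=o1+s[0]*a,o2+s[1]*b; out.append([*((p+q)/2),np.linalg.norm(p-q)])
    return np.array(out)
def proj(n,P):
    c=C[n];M=rot(c).T
    return cv2.projectPoints(np.float64(P).reshape(-1,1,3),cv2.Rodrigues(M)[0],-M@c["position"],K(c),c["distortion"])[0][:,0]
E
python3 - <<'E'
from geo import *
np.set_printoptions(precision=1,suppress=True)
S=lambda x,y:(325+x/5,130+y/5); T=lambda x,y:(305+(x-400)/5,235+y/5)
print("grip near/far ends top mid",tri([S(190,150),S(268,55)],[T(500,146),T(668,166)]))
print("base corners", tri([S(35,385),S(325,322)],[T(458,65),T(632,262)]))
s=lambda x,y:(220+x/4,255+y/4); t=lambda x,y:(160+(x-400)/4,215+y/4)
print("ears",tri([s(55,118),s(345,230)],[t(581,35),t(579,230)]))
o,d=ray("top",[t(581,35),t(579,230)]);n=np.cross(*d)
o1,e=ray("scene",[s(*p) for p in[(55,118),(60,85),(75,62),(100,47),(130,43),(170,45),(190,50),(215,62),(260,85),(310,120),(335,170),(345,230)]])
print(np.array([o1+k*((o-o1)@n)/(k@n) for k in e]))
# cutter lever tip, and bystanders
print("lever",tri([(332,95)],[(375,214)]))
print("bystanders cup jar roll funnel",tri([(348,243),(181,259),(278,183),(249,200)],[(279,274),(201,186),(321,196),(293,186)]))
E
```

```text
grip near/far ends top mid [[ 441.6  -74.   176.9    1.4]
 [ 432.9 -175.   173.4    3.8]]
base corners [[ 507.5  -66.     1.2    2.5]
 [ 378.3 -182.7    5.3    4.7]]
ears [[577.1 307.4  58.3   9. ]
 [414.5 300.5  56.4   0.9]]
[[583.6 306.4  54.1]
 [579.7 302.4  80.5]
 [570.2 299.1 101.4]
 [555.3 296.  118.6]
 [538.  293.9 129.1]
 [515.6 291.9 137.8]
 [504.6 291.3 139.4]
 [490.9 291.1 137.6]
 [466.5 290.9 133.4]
 [439.2 291.5 122.6]
 [423.8 295.   95.5]
 [415.  300.4  56.1]]
lever [[ 582.9 -208.8  253.6    1.1]]
bystanders cup jar roll funnel [[415.6  59.9  25.    0.5]
 [696.3 322.6  94.   11.3]
 [683.9 -79.7  12.1   0.8]
 [720.1  17.8   9.7   4.7]]
```

```bash
python3 - <<'E'
from geo import *
np.set_printoptions(precision=1,suppress=True)
T=lambda x,y:(305+(x-400)/5,235+y/5);t=lambda x,y:(160+(x-400)/4,215+y/4)
def pl(pts,z):
    o,d=ray("top",pts); return o+d*((z-o[2])/d[:,2])[:,None]
P=pl([T(458,65),T(640,88),T(632,262),T(437,235)],12);print(P,P.mean(0))
e=[P[0]-P[1],P[3]-P[2]];print([np.arctan2(-v[0],v[1]) for v in e],[np.arctan2(v[1],v[0]) for v in(P[0]-P[3],P[1]-P[2])])
# grip top corners
G=pl([T(500,128),T(668,148),T(666,186),T(500,165)],182);print(G,G.mean(0))
print([np.arctan2(-v[0],v[1]) for v in (G[0]-G[1],G[3]-G[2])])
rim=pl([t(485,133),t(668,133),t(577,38),t(577,228)],71);print("rim",rim,rim.mean(0))
# check of model in both pictures
s=ctrl.sense();print(s["time_s"])
for z in (158,170):
    for n in("scene","top"): print(z,n,[((p-[325,130])*5 if n=="scene" else (p-[305,235])*5+[400,0]) for p in proj(n,[[443,-72,z+12],[433,-175,z+12],[443,-72,z-12]])])
E
```

```text
[[ 505.2  -65.3   12. ]
 [ 492.  -188.1   12. ]
 [ 375.9 -182.    12. ]
 [ 391.5  -51.9   12. ]] [ 441.2 -121.8   12. ]
[np.float64(-0.10695683590104217), np.float64(-0.119368090119155)] [np.float64(-0.11734559190274745), np.float64(-0.0531161287750205)]
[[ 451.3  -73.5  182. ]
 [ 441.2 -173.9  182. ]
 [ 418.7 -172.5  182. ]
 [ 429.4  -73.6  182. ]] [ 435.1 -123.4  182. ]
[np.float64(-0.10010992640230022), np.float64(-0.1076274976220654)]
rim [[489.6 377.5  71. ]
 [492.7 229.8  71. ]
 [568.6 306.7  71. ]
 [415.1 299.9  71. ]] [491.5 303.5  71. ]
0.1
158 scene [array([185.7, 163.1]), array([270.6,  61. ]), array([180.6, 202.3])]
158 top [array([495. , 143.2]), array([666.2, 163. ]), array([490.5, 145.6])]
170 scene [array([188.4, 143.1]), array([273.6,  41.5]), array([183.2, 182.9])]
170 top [array([497.4, 141.9]), array([670. , 161.9]), array([492.7, 144.4])]
```

The manual's scale: shifts go in units of 50 mm and turns go in units of 0.25 rad. Converting my numbers, -37 mm is -0.74, -32 mm is -0.64, 0.1 rad is 0.4.

```bash
echo '[-0.64, -0.74, 0, 0, 0, 0.4, -1.28, -1.48, 0, 0, 0, 0.8, -1.92, -2.22, 0, 0, 0, 1.2, -2.56, -2.96, 0, 0, 0, 1.6, -3.2, -3.7, 0, 0, 0, 2, -3.84, -4.44, 0, 0, 0, 2.4, -4.48, -5.18, 0, 0, 0, 2.8, -5.12, -5.92, 0, 0, 0, 3.2]' | python3 steer.py 1.0
cat > rel.py <<'E'
# python3 rel.py x y z yaw(tool y angle): shift along tool axes to a tool-down pose
import sys
from geo import *
s=ctrl.sense();w,x,y,z=s["ee_rot"];r=R.from_quat([x,y,z,w]);a=[float(v) for v in sys.argv[1:]]
c,d=np.cos(a[3]),np.sin(a[3]);T=R.from_matrix(np.array([[-d,c,0],[c,d,0],[0,0,-1]]).T) if 0 else R.from_matrix(np.c_[[ -d,c,0],[c,d,0],[0,0,-1]]*np.array([1,1,1]))
M=T.as_matrix()
if np.linalg.det(M)<0: M[:,0]*=-1
T=R.from_matrix(M)
np.set_printoptions(precision=4,suppress=True)
print("t",s["time_s"],"pos",s["eef_pos"],"F",s["force"],"grip",s["grip_width"],s["grip_force"])
print("row",r.inv().apply(np.array(a[:3])-s["eef_pos"]),(r.inv()*T).as_rotvec(),"toolx",r.as_matrix()[:,0],"tooly",r.as_matrix()[:,1])
E
python3 rel.py 436 -123.5 400 -0.10
```

```text
time_s: 0.9
eef_pos: [308.8, 148.8, 404.7]
ee_rot: [0.0, 0.514, 0.858, 0.0]
force: [1.2, 0.5, -0.6]
grip_width: 0.997
grip_force: 0.0
t 0.9 pos [308.791  148.7999 404.7335] F [ 1.2414  0.5116 -0.6095] grip 0.9966991724761213 0.0
row [-300.1076  -16.2644    4.7601] [ 0.0004 -0.      0.5912] toolx [-0.4717  0.8818 -0.0001] tooly [0.8818 0.4717 0.0004]
```

To row units: -43 mm is -0.86, -7 mm is -0.14, 0.591 rad is 2.364.

```bash
echo '[-0.86, -0.04, 0, 0, 0, 0.36, -1.72, -0.08, 0, 0, 0, 0.72, -2.6, -0.14, 0, 0, 0, 1.08, -3.46, -0.18, 0, 0, 0, 1.44, -4.34, -0.24, 0, 0, 0, 1.8, -5.2, -0.28, 0.04, 0, 0, 2.12, -6, -0.326, 0.08, 0, 0, 2.364, -6, -0.326, 0.08, 0, 0, 2.364]' | python3 steer.py 0.7
python3 rel.py 436 -123.5 320 -0.10
python3 - <<'E'
from geo import *
a=ctrl.capture("scene")[:,:,::-1];b=ctrl.capture("top")[:,:,::-1]
cv2.imwrite("pics/c3.png",np.hstack([cv2.resize(a[40:240,300:420],(360,600),interpolation=cv2.INTER_CUBIC),cv2.resize(b[190:310,290:378],(440,600),interpolation=cv2.INTER_CUBIC)]))
E
```

```text
time_s: 1.7
eef_pos: [437.9, -124.5, 399.7]
ee_rot: [-0.0, 0.742, 0.67, -0.0]
force: [-0.8, 0.4, -0.5]
grip_width: 0.702
grip_force: 0.0
t 1.7 pos [ 437.9044 -124.4935  399.7381] F [-0.8263  0.4031 -0.4997] grip 0.701662232768737 0.0
row [ 0.8041 -1.9125 79.7401] [-0.001   0.0001 -0.0013] toolx [ 0.1011  0.9949 -0.0001] tooly [ 0.9949 -0.1011 -0.001 ]
```

View pics/c3.png

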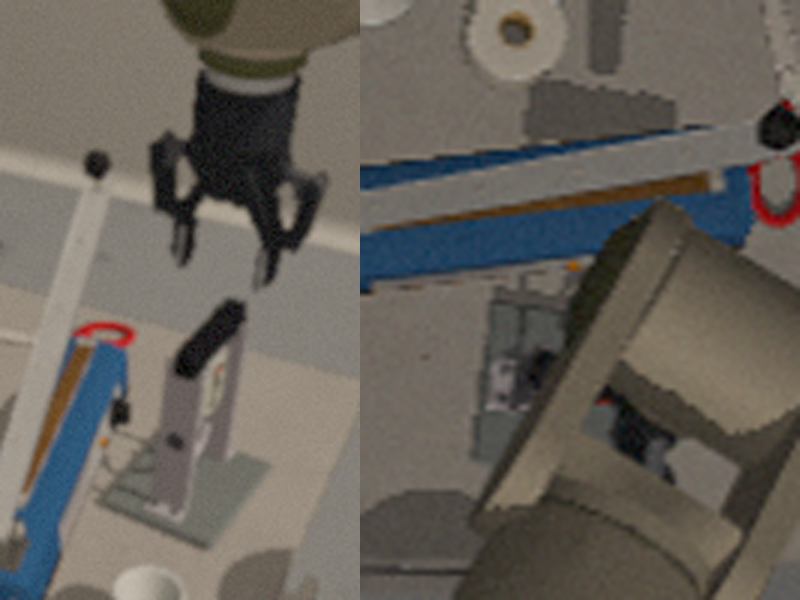

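```bash
echo '[0.016, -0.04, 0.5, 0, 0, 0, 0.016, -0.04, 1, 0, 0, 0, 0.016, -0.04, 1.36, 0, 0, 0, 0.016, -0.04, 1.5, 0, 0, 0, 0.016, -0.04, 1.58, 0, 0, 0, 0.016, -0.04, 1.58, 0, 0, 0]' | python3 steer.py
echo '[0, 0, 0, 0, 0, 0, 0, 0, 0, 0, 0, 0, 0, 0, 0, 0, 0, 0, 0, 0, 0, 0, 0, 0, 0, 0, 0, 0, 0, 0, 0, 0, 0, 0, 0, 0, 0, 0, 0, 0, 0, 0]' | python3 steer.py 0.0 50
python3 - <<'E'
from geo import *
a=ctrl.capture("scene")[:,:,::-1]
cv2.imwrite("pics/c4.png",cv2.resize(a[70:220,320:420],(533,600*1),interpolation=cv2.INTER_CUBIC))
E
```

```text
time_s: 2.4
eef_pos: [435.0, -119.7, 322.1]
ee_rot: [0.0, 0.74, 0.673, 0.0]
force: [0.8, 0.6, -0.1]
grip_width: 0.7
grip_force: 0.0
time_s: 3.1
eef_pos: [436.1, -120.6, 323.3]
ee_rot: [0.003, 0.741, 0.672, 0.002]
force: [8.4, -0.8, 4.6]
grip_width: 0.25
grip_force: 50.0
```

View pics/c4.png

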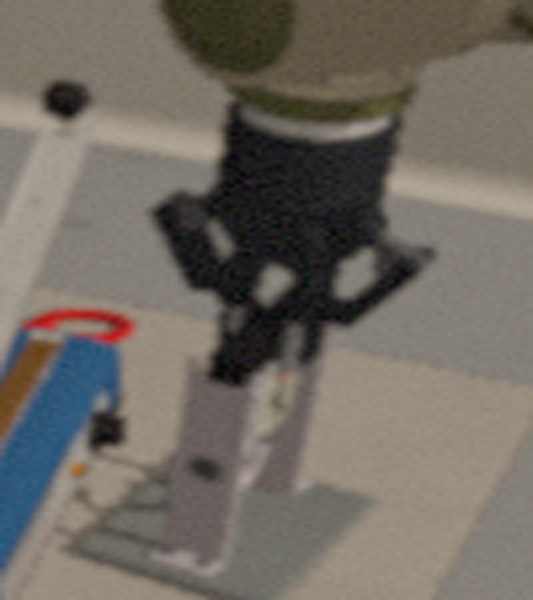

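To row units: -85 mm is -1.7, -6 mm is -0.12.

```bash
echo '[0, 0, -0.12, 0, 0, 0, 0, 0, -0.28, 0, 0, 0, 0, 0, -0.52, 0, 0, 0, 0, 0, -0.84, 0, 0, 0, 0, 0, -1.2, 0, 0, 0, 0, 0, -1.5, 0, 0, 0, 0, 0, -1.7, 0, 0, 0, 0, 0, -1.76, 0, 0, 0]' | python3 steer.py 0.0 60
echo '[0, 0, 0, 0, 0, 0, 0, 0, 0, 0, 0, 0, 0, 0, 0, 0, 0, 0]' | python3 steer.py
python3 - <<'E'
from geo import *
a=ctrl.capture("scene")[:,:,::-1]
cv2.imwrite("pics/c5.png",cv2.resize(a[60:180,330:420],(450,600),interpolation=cv2.INTER_CUBIC))
s=ctrl.sense();print(s["eef_pos"],s["force"])
E
```

```text
time_s: 3.95
eef_pos: [434.9, -120.1, 410.5]
ee_rot: [0.001, 0.74, 0.672, 0.0]
force: [1.1, -0.5, -2.9]
grip_width: 0.251
grip_force: 58.5
time_s: 4.25
eef_pos: [434.9, -120.1, 409.1]
ee_rot: [-0.001, 0.74, 0.672, -0.0]
force: [-0.9, -0.8, -1.7]
grip_width: 0.253
grip_force: 58.5
[ 434.92341199 -120.09057677  409.15115923] [ 0.07850731 -0.15202013 -1.63554536]
```

View pics/c5.png

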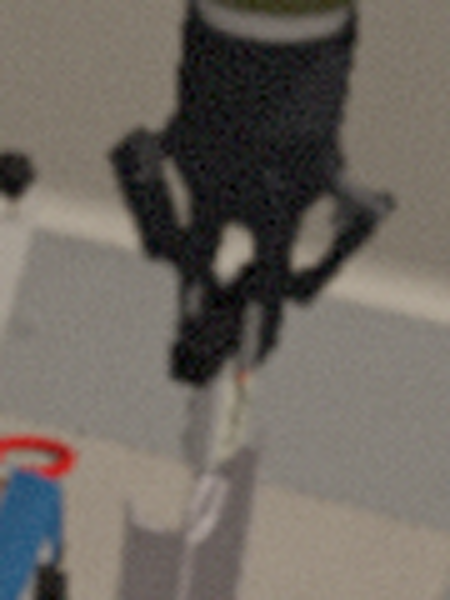

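To row units: -35 mm is -0.7, -15 mm is -0.3.

```bash
echo '[0, 0, -0.3, 0, 0, 0, 0, 0, -0.7, 0, 0, 0, 0, 0, -1.04, 0, 0, 0, 0, 0, -1.2, 0, 0, 0, 0, 0, -1.2, 0, 0, 0]' | python3 steer.py; python3 rel.py 497 350 470 0.044
```

```text
time_s: 4.8
eef_pos: [435.0, -120.1, 470.1]
ee_rot: [0.001, 0.74, 0.672, 0.0]
force: [0.3, -0.8, -2.7]
grip_width: 0.253
grip_force: 58.6
t 4.8 pos [ 434.9742 -120.1159  470.0766] F [ 0.3342 -0.8364 -2.6579] grip 0.2532278329138461 58.62012326717377
row [473.897   16.6676  -0.1287] [ 0.001   0.0005 -0.14  ] toolx [ 0.0959  0.9954 -0.0005] tooly [ 0.9954 -0.0959  0.0011]
```

To row units: 285 mm is 5.7, 245 mm is 4.9, -0.08 rad is -0.32.

```bash
echo '[0.3, 0, 0, 0, 0, 0, 0.9, 0.04, 0, 0, 0, -0.08, 1.7, 0.08, 0, 0, 0, -0.12, 2.5, 0.1, 0, 0, 0, -0.16, 3.3, 0.12, 0, 0, 0, -0.2, 4.1, 0.14, 0, 0, 0, -0.24, 4.9, 0.16, 0, 0, 0, -0.28, 5.7, 0.2, 0, 0, 0, -0.32]' | python3 steer.py
echo '[0.8, 0.02, 0, 0, 0, -0.04, 1.6, 0.06, 0, 0, 0, -0.12, 2.3, 0.08, 0, 0, 0, -0.16, 2.9, 0.1, 0, 0, 0, -0.2, 3.34, 0.12, 0, 0, 0, -0.24, 3.62, 0.13, 0, 0, 0, -0.24, 3.76, 0.134, 0, 0, 0, -0.24, 3.76, 0.134, 0, 0, 0, -0.24]' | python3 steer.py
python3 rel.py 497 350 470 0.044
```

```text
time_s: 5.6
eef_pos: [472.1, 164.3, 468.5]
ee_rot: [-0.001, 0.713, 0.702, -0.001]
force: [0.6, -0.3, -3.3]
grip_width: 0.249
grip_force: 58.5
time_s: 6.4
eef_pos: [482.0, 350.9, 468.5]
ee_rot: [-0.0, 0.691, 0.723, -0.001]
force: [0.2, -1.3, -1.7]
grip_width: 0.246
grip_force: 58.5
t 6.4 pos [481.9879 350.9197 468.5284] F [ 0.1665 -1.2732 -1.6991] grip 0.24599851086317898 58.524155616760254
row [-1.5904 14.9536 -1.495 ] [-0.0016  0.0007  0.0007] toolx [-0.0447  0.999  -0.0007] tooly [ 0.999   0.0447 -0.0016]
```

```bash
echo '[-0.04, 0.12, 0, 0, 0, 0, -0.08, 0.24, 0.2, 0, 0, 0, -0.08, 0.29, 0.5, 0, 0, 0, -0.08, 0.29, 0.7, 0, 0, 0, -0.08, 0.29, 0.8, 0, 0, 0, -0.08, 0.29, 0.8, 0, 0, 0, -0.08, 0.29, 0.8, 0, 0, 0, -0.08, 0.29, 0.8, 0, 0, 0]' | python3 steer.py
python3 - <<'E'
from geo import *
a=ctrl.capture("scene")[:,:,::-1]
s=ctrl.sense();print(s["eef_pos"])
for z in (8,0): 
    g=s["eef_pos"]-[0,0,155+z]
    print(z,[(p-[210,180])*5 for p in proj("scene",[g,g-[0,0,124],g-[0,20.5,110]])])
cv2.imwrite("pics/c6.png",cv2.resize(a[180:300,210:370],(800,600),interpolation=cv2.INTER_CUBIC))
b=ctrl.capture("top")[:,:,::-1]; cv2.imwrite("pics/top6.png",b)
E
```

```text
time_s: 7.2
eef_pos: [496.5, 347.1, 430.4]
ee_rot: [0.0, 0.691, 0.723, 0.001]
force: [0.2, -0.9, -1.5]
grip_width: 0.254
grip_force: 58.5
[496.52960967 347.14962154 430.29417944]
8 [array([208.63400045, 320.13802626]), array([232.96965555, 544.03582449]), array([258.16521859, 481.37704126])]
0 [array([206.86578102, 303.72820167]), array([231.55676058, 531.13541744]), array([256.9452193 , 468.05742979])]
```

View pics/c6.png

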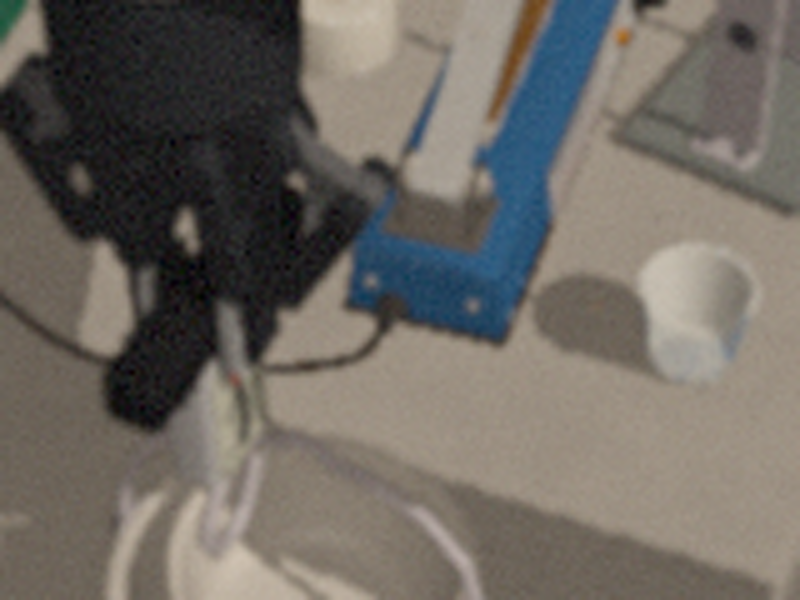

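```bash
python3 - <<'E'
from geo import *
a=ctrl.capture("scene")[:,:,::-1]
s=ctrl.sense();w,x,y,z=s["ee_rot"];M=R.from_quat([x,y,z,w]).as_matrix();Y=M[:,0];X=M[:,1]
x0,y0=228,250;k=12
im=cv2.resize(a[y0:y0+48,x0:x0+48],(576,576),interpolation=cv2.INTER_CUBIC)
def hook(d,dy):
    g=s["eef_pos"]-[0,0,155+d]+Y*dy
    P=[g+Y*yy+[0,0,zz-124] for yy,zz in [(0,32),(0,0),(2,-4),(-6,-5.8),(-12,-5.5),(-18,0),(-20.5,8),(-20.5,14)]]
    return (proj("scene",P)-[x0,y0])*k
out=[im]
i2=im.copy()
for d,dy,c in((8,-3,(0,0,255)),(0,-3,(0,255,0))):
    cv2.polylines(i2,[np.int32(hook(d,dy)+6)],False,c,1)
cv2.imwrite("pics/c7.png",np.hstack([cv2.resize(im,(400,400)),cv2.resize(i2,(400,400))]))
E
```

```text
(no output)
```

View pics/c7.png

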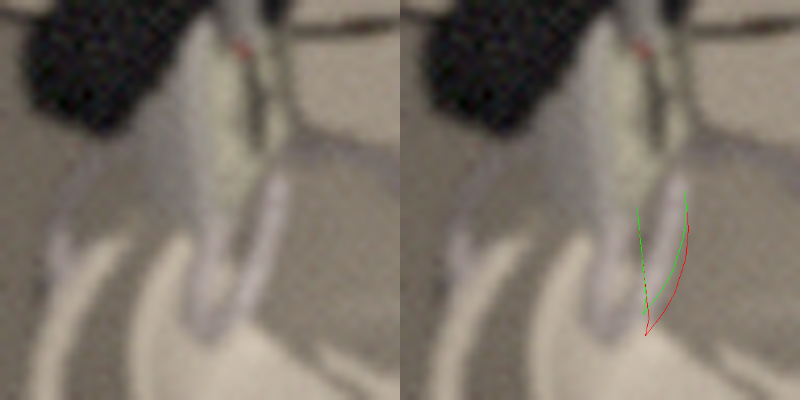

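```bash
python3 - <<'E'
from geo import *
from scipy.optimize import least_squares
np.set_printoptions(precision=1,suppress=True)
s=ctrl.sense();w,x,y,z=s["ee_rot"];M=R.from_quat([x,y,z,w]).as_matrix();Y=M[:,0];X=M[:,1]
f=400/48
def pr(p,own): 
    rx=p[2] if len(p)>2 else 0   # tilt about own x
    g=s["eef_pos"]-[0,0,155]; O=[]
    for o in own:
        o=np.array(o,float)
        r=R.from_rotvec([rx,0,0]).apply(o); O.append(g+X*r[0]+Y*(r[1]+p[0])+np.array([0,0,r[2]-p[1]]))
    return (proj("scene",O)-[228,250])*f
pts=[(0,-20.5,-110),(-11,52,-12),(11,52,-12)]
obs=np.array([(275,185),(105,135),(30,95)])-4 # 
for n in(1,2,3):
    r=least_squares(lambda p:(pr(p,pts[:n])-obs[:n]).ravel(),[0,0]);print(n,r.x,r.fun)
r=least_squares(lambda p:(pr(p,pts)-obs).ravel(),[0,0,0]);print(r.x,r.fun)
print("bottom +x", pr([0,0],[(0,0,-124),(0,1,-124),(0,0,-125)]))
E
```

```text
1 [ 1.  -6.5] [-0.  0.]
2 [  3.2 -13. ] [ -6.5 -11.    4.7   9.1]
3 [  0.3 -10.8] [  0.3 -14.5  13.6   5.1 -13.6   7.3]
[-1.  -9.7  0. ] [ -4.3  -1.6  15.5  -0.4 -11.7   1.8]
bottom +x [[236.  302.5]
 [233.9 305.9]
 [236.3 305.2]]
```

```bash
echo '[0, 0, 0.24, 0, 0, 0, 0, 0, 0.5, 0, 0, 0, 0, 0, 0.68, 0, 0, 0, 0, 0, 0.76, 0, 0, 0, 0, 0, 0.79, 0, 0, 0, 0, 0, 0.79, 0, 0, 0, 0, 0, 0.79, 0, 0, 0]' | python3 steer.py
echo '[-0.06, 0, 0, 0, 0, 0, -0.16, 0, 0, 0, 0, 0, -0.24, 0, 0, 0, 0, 0, -0.3, 0, 0, 0, 0, 0, -0.3, 0, 0, 0, 0, 0, -0.3, 0, 0, 0, 0, 0]' | python3 steer.py
python3 - <<'E'
from geo import *
a=ctrl.capture("scene")[:,:,::-1]
s=ctrl.sense();print(s["eef_pos"])
cv2.imwrite("pics/c8.png",cv2.resize(a[235:310,225:325],(800,600),interpolation=cv2.INTER_CUBIC))
E
```

```text
time_s: 8.05
eef_pos: [496.6, 347.1, 390.6]
ee_rot: [0.0, 0.691, 0.722, 0.0]
force: [0.2, -0.2, -1.8]
grip_width: 0.252
grip_force: 58.5
time_s: 8.65
eef_pos: [497.3, 332.1, 390.2]
ee_rot: [-0.0, 0.691, 0.722, 0.0]
force: [0.1, -0.1, -1.8]
grip_width: 0.249
grip_force: 58.5
[497.25840451 332.16448242 390.22446044]
```

View pics/c8.png

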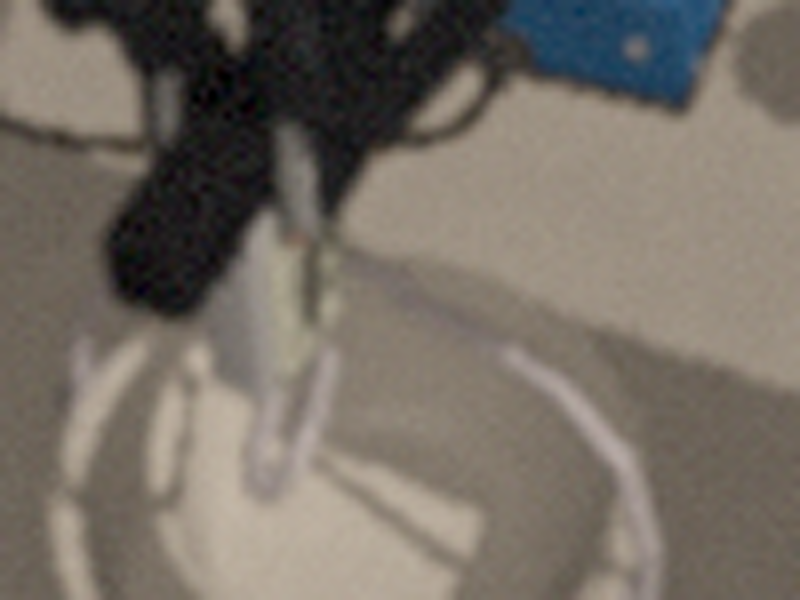

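```bash
python3 - <<'E'
from geo import *
np.set_printoptions(precision=2,suppress=True)
W=np.array([497,291,142.]);
tip=np.array([497,332-3-20.5,390.2-276.5+14])
p=proj("scene",[W,W-[0,0,10],W-[0,10,0],W+[10,0,0],tip,tip-[0,0,10],tip-[0,10,0]]);print(p)
print("obs wire (267.5,267.5) tip (265.8,280)")
E
```

```text
[[270.95 267.92]
 [271.16 271.13]
 [273.41 264.33]
 [266.46 266.11]
 [266.91 278.9 ]
 [267.16 282.02]
 [269.4  275.22]]
obs wire (267.5,267.5) tip (265.8,280)
```

```bash
echo '[-0.08, -0.006, 0, 0, 0, 0, -0.18, -0.012, 0, 0, 0, 0, -0.28, -0.02, 0, 0, 0, 0, -0.38, -0.024, 0, 0, 0, 0, -0.48, -0.03, 0, 0, 0, 0, -0.56, -0.036, 0, 0, 0, 0, -0.6, -0.036, 0, 0, 0, 0, -0.6, -0.036, 0, 0, 0, 0]' | python3 steer.py
cat > wire.py <<'E'
# bail lean from the top and scene pictures: darkness of the wire near the ears' arch on the -x side
from geo import *
import sys
a=ctrl.capture("scene");b=ctrl.capture("top");cv2.imwrite(f"pics/s{sys.argv[1]}.png",a[:,:,::-1]);cv2.imwrite(f"pics/t{sys.argv[1]}.png",b[:,:,::-1])
s=ctrl.sense();print(s["eef_pos"],s["force"])
E
python3 wire.py 9
```

```text
time_s: 9.5
eef_pos: [496.8, 301.9, 390.2]
ee_rot: [0.0, 0.692, 0.722, 0.0]
force: [0.1, 0.2, -2.2]
grip_width: 0.246
grip_force: 58.5
[496.77046989 302.14536239 390.19909804] [ 0.30510709  0.05103132 -1.74500462]
```

```bash
cat > trk.py <<'E'
import cv2,sys
import numpy as np
a=cv2.imread("pics/scene0.png");b=cv2.imread(sys.argv[1])
for (x,y) in((290,278),(296,284),(302,292)):
    t=a[y-4:y+10,x-4:x+10];S=b[y-14:y+20,x-14:x+20]
    r=cv2.matchTemplate(S,t,cv2.TM_CCOEFF_NORMED);_,v,_,l=cv2.minMaxLoc(r);print((x,y),round(v,3),np.array(l)-10)
E
python3 trk.py pics/s9.png
```

```text
(290, 278) 0.396 [-1 -1]
(296, 284) 0.739 [-4 -4]
(302, 292) 0.742 [-1  0]
```

```bash
python3 - <<'E'
import cv2,numpy as np
c=cv2.resize(cv2.imread("pics/c8.png"),(100,75),interpolation=cv2.INTER_AREA);b=cv2.imread("pics/s9.png")[235:310,225:325]
for (x,y) in((52,37),(63,41),(70,48),(76,56),(81,65)):
    t=c[y-4:y+5,x-4:x+5];S=b[y-10:y+11,x-10:x+11] if y<64 else b[y-9:y+10,x-10:x+11]
    r=cv2.matchTemplate(S,t,cv2.TM_CCOEFF_NORMED);_,v,_,l=cv2.minMaxLoc(r);print((x,y),round(v,3),np.array(l)-(6 if y<64 else 5))
g=lambda i:cv2.cvtColor(i,6)
print(g(c)[30:50:1,60:76:1]);print(g(b)[30:50,60:76])
E
```

```text
(52, 37) 0.702 [ 0 -5]
(63, 41) 0.634 [-3 -3]
(70, 48) 0.981 [-1 -1]
(76, 56) 0.993 [0 0]
(81, 65) 0.988 [1 0]
[[146 148 148 144 146 145 145 146 149 148 146 148 145 145 147 146]
 [146 148 148 148 148 147 146 148 149 146 145 147 148 146 146 146]
 [147 148 149 150 150 147 148 148 146 148 148 148 146 144 145 148]
 [142 144 148 151 149 148 146 145 148 148 148 148 147 147 148 148]
 [133 136 141 147 149 147 149 149 148 147 146 146 148 146 148 148]
 [125 128 130 138 143 146 149 148 147 148 147 146 149 146 148 147]
 [123 122 125 128 132 138 144 145 146 145 146 149 149 147 148 149]
 [124 123 124 123 123 133 133 134 137 144 146 147 148 146 146 147]
 [123 125 123 123 125 124 125 122 127 134 143 141 144 146 146 147]
 [116 120 122 124 125 122 120 120 117 121 129 131 135 140 142 145]
 [113 115 119 122 121 121 120 123 118 117 118 120 122 126 133 132]
 [113 113 115 116 118 120 120 119 119 119 119 116 117 111 111 112]
 [119 117 115 118 121 117 113 117 117 119 119 116 116 113 105  99]
 [124 124 127 135 136 125 112 115 117 120 120 118 118 119 107 101]
 [125 123 131 146 153 141 124 118 116 116 115 118 1
[... 992 characters left out ...]
 105 105  98 105 109 113 119]
 [140 136 122 124 121 124 119 120 120 113 110 110 106  99 102 105]
 [156 149 139 128 115 121 125 125 118 119 119 117 113 100 101 101]
 [156 157 156 144 130 120 121 116 120 123 118 120 122 112 103  99]
 [141 153 155 156 147 137 123 114 116 121 118 119 119 114 111 102]
 [128 135 146 153 161 151 139 124 121 116 115 121 121 117 110 104]
 [125 124 128 139 154 159 158 149 134 121 115 116 119 119 116 110]
 [127 122 123 123 132 147 158 159 154 138 125 121 117 120 122 115]
 [125 125 121 116 118 125 144 152 159 159 148 131 121 117 119 118]
 [125 128 122 121 118 114 121 133 149 161 161 150 134 120 117 120]
 [129 121 121 121 121 118 118 115 129 146 163 164 151 126 117 118]]
```

The manual's scale: shifts go in units of 50 mm and turns go in units of 0.25 rad. Converting my numbers, -13 mm is -0.26, 4 mm is 0.08.

```bash
echo '[0, 0, -0.06, 0, 0, 0, 0, 0, -0.16, 0, 0, 0, 0, 0, -0.26, 0, 0, 0, 0.02, 0, -0.36, 0, 0, 0, 0.04, 0, -0.46, 0, 0, 0, 0.06, 0, -0.56, 0, 0, 0, 0.08, 0, -0.64, 0, 0, 0, 0.08, 0, -0.64, 0, 0, 0]' | python3 steer.py
echo '[0, 0, -0.04, 0, 0, 0, 0, 0, -0.08, 0, 0, 0, 0, 0, -0.12, 0, 0, 0, 0, 0, -0.12, 0, 0, 0]' | python3 steer.py
python3 wire.py 10; python3 trk.py pics/s10.png
```

```text
time_s: 10.4
eef_pos: [496.5, 306.3, 422.6]
ee_rot: [0.0, 0.691, 0.723, 0.0]
force: [-0.4, 0.2, -3.7]
grip_width: 0.249
grip_force: 58.3
time_s: 10.8
eef_pos: [496.6, 306.1, 428.3]
ee_rot: [-0.0, 0.691, 0.723, -0.0]
force: [0.6, 0.1, -5.0]
grip_width: 0.248
grip_force: 58.2
[496.60096484 306.06914768 428.04217206] [ 0.84873147 -0.4452835  -3.98341192]
(290, 278) 0.435 [-8 -4]
(296, 284) 0.686 [-5 -2]
(302, 292) 0.738 [-1  2]
```

```bash
echo '[0, 0, -0.04, 0, 0, 0, 0, 0, -0.08, 0, 0, 0, 0, 0, -0.12, 0, 0, 0, 0, 0, -0.16, 0, 0, 0, 0, 0, -0.2, 0, 0, 0, 0, 0, -0.22, 0, 0, 0, 0, 0, -0.24, 0, 0, 0, 0, 0, -0.24, 0, 0, 0]' | python3 steer.py
echo '[0, 0, -0.04, 0, 0, 0, 0, 0, -0.08, 0, 0, 0, 0, 0, -0.12, 0, 0, 0, 0, 0, -0.16, 0, 0, 0, 0, 0, -0.2, 0, 0, 0, 0, 0, -0.22, 0, 0, 0, 0, 0, -0.24, 0, 0, 0, 0, 0, -0.24, 0, 0, 0]' | python3 steer.py
```

```text
time_s: 11.7
eef_pos: [496.6, 306.0, 440.2]
ee_rot: [0.0, 0.691, 0.722, -0.0]
force: [-0.4, -0.3, -7.2]
grip_width: 0.249
grip_force: 58.3
time_s: 12.5
eef_pos: [496.6, 306.1, 452.3]
ee_rot: [0.0, 0.691, 0.722, 0.0]
force: [0.2, -0.1, -7.9]
grip_width: 0.25
grip_force: 58.4
```

To row units: -5 mm is -0.1, -2 mm is -0.04.

```bash
echo '[0, 0, -0.04, 0, 0, 0, 0, 0, -0.1, 0, 0, 0, 0, 0, -0.18, 0, 0, 0, 0, 0, -0.26, 0, 0, 0, 0, 0, -0.34, 0, 0, 0, 0, 0, -0.42, 0, 0, 0, 0, 0, -0.48, 0, 0, 0, 0, 0, -0.5, 0, 0, 0]' | python3 steer.py
echo '[0, 0, -0.04, 0, 0, 0, 0, 0, -0.1, 0, 0, 0, 0, 0, -0.18, 0, 0, 0, 0, 0, -0.26, 0, 0, 0, 0, 0, -0.34, 0, 0, 0, 0, 0, -0.42, 0, 0, 0, 0, 0, -0.48, 0, 0, 0, 0, 0, -0.5, 0, 0, 0]' | python3 steer.py
for i in 1 2; do echo '[0, 0, 0, 0, 0, 0, 0, 0, 0, 0, 0, 0, 0, 0, 0, 0, 0, 0, 0, 0, 0, 0, 0, 0, 0, 0, 0, 0, 0, 0, 0, 0, 0, 0, 0, 0, 0, 0, 0, 0, 0, 0, 0, 0, 0, 0, 0, 0]' | python3 steer.py;done
python3 wire.py 11; python3 - <<'E'
import cv2,numpy as np
from geo import *
ctrl.capture("scene")
a=cv2.imread("pics/t0.png") if 0 else cv2.imread("pics/top0.png");b=cv2.imread("pics/t11.png")
# bright motion check over time
f=[]
for i in range(8): f.append(ctrl.capture("scene").astype(int))
print("motion",[round(float(np.abs(f[i][250:350,210:320]-f[0][250:350,210:320]).mean()),2) for i in range(1,8)], "ref",round(float(np.abs(f[7][20:120,0:110]-f[0][20:120,0:110]).mean()),2))
print(ctrl.sense()["time_s"])
E
```

```text
time_s: 13.3
eef_pos: [496.6, 306.1, 477.7]
ee_rot: [0.0, 0.691, 0.722, 0.0]
force: [0.7, -0.2, -7.0]
grip_width: 0.25
grip_force: 58.4
time_s: 14.1
eef_pos: [496.6, 306.1, 502.6]
ee_rot: [0.0, 0.691, 0.722, 0.0]
force: [0.2, 0.1, -7.5]
grip_width: 0.249
grip_force: 58.4
time_s: 14.9
eef_pos: [496.6, 306.1, 502.2]
ee_rot: [-0.0, 0.691, 0.722, 0.0]
force: [0.2, 0.3, -7.4]
grip_width: 0.252
grip_force: 58.4
time_s: 15.7
eef_pos: [496.6, 306.1, 502.2]
ee_rot: [0.0, 0.691, 0.722, -0.0]
force: [0.2, 0.1, -7.3]
grip_width: 0.249
grip_force: 58.4
[496.59932261 306.09360726 502.18149006] [ 0.20847115 -0.01929097 -7.53799901]
motion [2.45, 2.47, 2.49, 2.51, 2.53, 2.54, 2.57] ref 2.02
16.25
```

```bash
for i in 1 2 3 4; do echo '[0, 0, 0, 0, 0, 0, 0, 0, 0, 0, 0, 0, 0, 0, 0, 0, 0, 0, 0, 0, 0, 0, 0, 0, 0, 0, 0, 0, 0, 0, 0, 0, 0, 0, 0, 0, 0, 0, 0, 0, 0, 0, 0, 0, 0, 0, 0, 0]' | python3 steer.py >/dev/null;done
python3 wire.py 12; python3 - <<'E'
from geo import *
np.set_printoptions(precision=1,suppress=True)
f=[ctrl.capture("scene").astype(int) for i in range(12)]
print("motion",[round(float(np.abs(f[i][230:340,200:330]-f[0][230:340,200:330]).mean()),2) for i in range(1,12)])
for nm,im in(("scene","s12"),("top","t12")):
    a=cv2.imread(f"pics/{nm}0.png");b=cv2.imread(f"pics/{im}.png")
    for th in np.arange(0,2*np.pi,np.pi/4):
        P=np.array([497+76*np.cos(th),303.5+76*np.sin(th),71]);p=proj(nm,[P])[0]
        q=proj(nm,[P+[0,0,55]])[0]
        x,y=np.int32(p.round());t=a[y-8:y+9,x-8:x+9];X,Y=np.int32(q.round());S=b[Y-18:Y+19,X-18:X+19]
        r=cv2.matchTemplate(S,t,cv2.TM_CCOEFF_NORMED);_,v,_,l=cv2.minMaxLoc(r)
        print(nm,round(th,1),"exp",q-p,"got",np.array(l)-10+[X,Y]-[x,y],round(v,2))
E
```

```text
[496.61173656 306.07257411 502.19202965] [-1.02540973  0.54107196 -8.01878901]
motion [2.52, 2.55, 2.56, 2.56, 2.59, 2.55, 2.58, 2.56, 2.56, 2.53, 2.54]
scene 0.0 exp [ -2.6 -16.6] got [ -2 -21] 0.53
scene 0.8 exp [ -3.  -16.3] got [  0 -20] 0.75
scene 1.6 exp [ -2.3 -16. ] got [  0 -21] 0.76
scene 2.4 exp [ -0.8 -16. ] got [  3 -22] 0.95
scene 3.1 exp [  0.4 -16.3] got [  1 -21] 0.55
scene 3.9 exp [  0.4 -16.7] got [ -7 -24] 0.44
scene 4.7 exp [ -0.4 -16.8] got [ 10 -24] 0.72
scene 5.5 exp [ -1.6 -16.8] got [-12  -6] 0.55
top 0.0 exp [-2.5 -2.7] got [ 1 -3] 0.25
top 0.8 exp [-3.2 -2.4] got [  5 -13] 0.48
top 1.6 exp [-3.5 -1.8] got [-5  1] 0.34
top 2.4 exp [-3.3 -1.1] got [-7 -8] 0.53
top 3.1 exp [-2.6 -0.9] got [ -5 -10] 0.44
top 3.9 exp [-2.  -1.1] got [-3  1] 0.35
top 4.7 exp [-1.7 -1.8] got [0 0] 0.44
top 5.5 exp [-1.9 -2.4] got [ 1 -2] 0.64
```

```bash
python3 -c "
from rig import ctrl
print(ctrl.finish_job())"
```

```text
the job is handed in; nothing more can be done
None
```

The job is handed in, and no verdict came back. The pail hangs from the scale's hook, held still about 55 to 65 mm above the table; image matching, which was good to only a few degrees, shows it level.

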